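# Stack die trays in the carrier and close the keeper

### The job

Stack the empty chip tray onto the carrier's saddle and then the flat lid onto the tray, cut corners matched, so that each skirt drops fully home over the deck below. Set them down gently, without dropping or forcing them, and then fold the carrier's hinged keeper plate down until it lies level over the stack. Leave the jar, the scanner and the steel block where they are.

Things in the scene. Friction and masses are not known exactly. Their poses are not given: they have to be found in the camera images.
- tray: black plastic chip tray, 40 to 110 g, 88 mm (x) by 64 mm (y), body 18 mm high, only its +x +y corner cut, by a 16 mm chamfer. Hollow below: skirt wall 3 mm, 8 mm deep. Origin at the centre of the skirt's lower rim, z its upward normal. On top a deck 6 mm high with a grid of pockets (25 mm in all). Starts on rest_a against its lip, tilted 25 degrees, cut corner high.
- tray_corner (a point): middle of the tray's cut corner, (36, 24, 0) mm in its frame. The tray's deck is inset 3.75 mm from the outline, corner cut alike; the lid's skirt fits over it with 0.75 mm play all round, and only with the cut corners matched
- lid: black plastic lid, 35 to 95 g, 88 mm (x) by 64 mm (y), body 18 mm high, only its +x +y corner cut, by a 16 mm chamfer. Hollow below: skirt wall 3 mm, 8 mm deep. Origin at the centre of the skirt's lower rim, z its upward normal. Flat top, no deck. Starts on rest_b against its lip, tilted 25 degrees, cut corner high.
- lid_corner (a point): middle of the lid's cut corner, at the skirt's lower rim: (36, 24, 0) mm in the lid's frame
- rest_a: the rest that holds the tray: white metal rest, 72 x 100 mm, 62 mm high, fixed; its plain face slopes 25 degrees, rising towards its +x, with a lip standing 8 mm above the face along the low edge. Origin under its centre on the bench.
- rest_b: the rest that holds the lid: white metal rest, 72 x 100 mm, 62 mm high, fixed; its plain face slopes 25 degrees, rising towards its +x, with a lip standing 8 mm above the face along the low edge. Origin under its centre on the bench.
- carrier: fixed carrier: steel base 142 x 90 x 8 mm (62 mm to -x, 80 mm to +x); on it a grey saddle of the tray's outline (88 x 64 mm, cut corner at +x +y), shoulder 22 mm above the bench, with a black deck 6 mm high like the tray's on top. Two hinge posts 66 mm high at its +x end. Origin on the bench under the middle of the saddle's slide, z up.
- seat_mid (a point): middle of the saddle's slide, at shoulder height (22 mm). The saddle stands up to 5 mm off it along the carrier's x, either way, not told: find it by feel. It is centred in y, stiff (10 N to shift) and may be left anywhere. The tray's origin comes to the centre of the saddle's shoulder, axes along the carrier's; the lid's 18 mm above
- keeper (a joint): angle of the keeper, a steel plate 100 x 44 x 4 mm hinged across the carrier's +x end. 0: level, pointing to the carrier's -x, 1.5 mm above a seated lid, hard stop; pi/2: upright; more: leaning outwards (stop 2.25). Stiff: it stays where left, turns with about 0.1 N m. Starts at 1.75 to 2.0.
- keeper_hinge (a point): middle of the keeper's hinge axis, 64 mm along the carrier's +x from its centre, 61.5 mm above the bench
- keeper_end (a point): middle of the keeper's free end, 100 mm from the hinge axis
- jar: bystander: white jar with black cap, 60 mm across, 60 mm high, loose; origin under its centre
- scanner: bystander: black hand scanner lying down, 140 x 52 x 34 mm, loose; origin under its handle, head towards its +x
- weight: bystander: steel block 50 x 50 x 30 mm, loose; origin under its centre

How it is judged:
By the outcome, as a careful person would: the job done as asked, in the order asked, and still so for the second after the job is handed in, with the robot touching nothing.
It also fails if it takes over 72 s, if anything falls off the work surface, if the arm or the gripper's body presses on something with over 40 N, if the wrist force passes 120 N, or if a joint passes its speed limit or range.

### The arm

A 7-joint arm with a two-finger parallel gripper is mounted at the origin on the work surface. World frame = base frame: x ahead of the robot, y to its left, z up, the work surface at z = 0. Lengths are in m, angles in degrees, forces in N, time in s.
With the tool pointing down it reaches from about 0.425 to 0.875 m from the base axis. Payload 4.7 kg.
Tool frame: the origin (TCP) lies between the finger pads; the fingertips stand env.tip_reach ahead of it and the grasp point (between the pads) lies 2 mm behind it (env.tip_reach is the distance from the TCP to the fingertips, in m); z points along the fingers, y is the line along which they close (so a half turn about z gives the same grasp; the last joint's range is limited). The gripper opens to 87 mm and grips with 3 to 60 N. Pads are 19 mm wide; open, the fingers measure 117 mm over their backs; the gripper's body (75 mm by 190 mm) begins 51 mm behind the grasp point.
Start: joints at [-73.046, 18.392, -4.016, 83.108, 1.295, 78.541, -3.26], TCP at [0.181, 0.624, 0.24] pointing down, gripper open.
Joint ranges: [-163.93, 163.93], [-17.29, 119.83], [-79.2, 71.16], [3.27, 140.29], [-89.18, 269.18], [5.43, 117.66], [-154.24, 154.24]. Speed limits (degrees/s): [147.25, 147.25, 180, 180, 180, 180, 180].

### API

Orientations are given as [roll, pitch, yaw] about the fixed x, y, z axes, in that order (R = Rz(yaw) Ry(pitch) Rx(roll)).
In Python, from cell import env gives the robot as it stands.
- The arm moves only by the shell command python3 steer.py 'ROWS' [FORCE]. ROWS is rows parted by semicolons, their numbers by spaces, 1 to 8 of them, each of 5 numbers: dx, dy, dz in m, then a turn about the tool's z in degrees, then the finger opening in m; each row is the pose to reach, as a shift and turn from the pose commanded when the command began, along the tool's axes at that moment; what a row does not reach only later rows make up. A row lasts 1/12 s, in which the tool goes at most 0.0417 m and 7.16 degrees, less where a joint would pass 70% of its speed; a pose out of reach is approached as far as the arm can. The fingers move at their own pace and stop on an object; FORCE is the grip in N (left out, the last holds). Time passes only in rows, so rows that do not move let the fingers close. It prints the time, the measured TCP pose, the force, the opening and the grip force at its end.
- env.get_obs(): the state, without advancing time (a new reading comes with each control period).
- env.read_camera(name): name is "side" or "top"; returns a dict with "color" (480x640x3 uint8, blue, green, red), "fx", "fy", "cx", "cy" (pixels), "world_from_camera" (4x4, takes a point from camera to world coordinates). Camera axes: x right, y down, z forward; pixel columns grow to the right and rows downward; lengths in m; the calibration is good to about 2 mm. A picture is of the moment at which its call begins. There is no depth.
- env.sign_off(): hands the job in; it is judged then, once.
The state is a dict: "time_s": time; "qpos": joint angles; "joint_velocities": joint speeds; "effort": joint torques, N m; "tool_pos": TCP position; "tool_rot": TCP orientation; "force": force on the tool from outside, world axes, zero at the start; "wrist_torque": the same for the moment, N m; "grip_width": finger opening in m; "grasp_force": force on a finger pad.
Only numpy, scipy, OpenCV 4.12 (cv2) and the standard library are available. Lean on these libraries where they do the work, as an engineer would, in place of code of your own. Each camera call takes 0.05 s, during which the arm holds its last target. There are 200 camera calls.

## Working session

There is one attempt and no reset: what is moved stays moved. The work goes in short steps, Python scripts to look and compute and a shell command to move; the robot and the scene stay as the last step left them, time stands still between calls to the robot, and variables do not carry over. Pictures are saved under pics/ and viewed, at most 10 in all, crops included, and the job is handed in when it is done.

```bash
ls; mkdir -p pics; python3 - <<'E'
from cell import env
import cv2,numpy as np
o=env.get_obs();print(o['tool_pos'],o['tool_rot'],o['force'],env.tip_reach,o['grip_width'])
for n in("top","side"):
    c=env.read_camera(n);cv2.imwrite(f'pics/{n}0.png',c['color']);print(c['fx'],c['fy'],c['cx'],c['cy'],np.round(c['world_from_camera'],4).tolist())
E
```

```text
cell.py
pics
steer.py
[0.18068093 0.62385232 0.23846821] [-1.79892439e+02  7.42580318e-03  1.63856036e+02] [-0.84203391 -0.35674323  0.10910123] 0.017 0.08720999165083429
580.5915804803844 580.5915804803844 309.33621203129786 239.52375172136038 [[0.0198, -0.9933, 0.1141, 0.432], [-0.9998, -0.02, -0.0009, 0.0708], [0.0031, -0.114, -0.9935, 1.2447], [0.0, 0.0, 0.0, 1.0]]
542.8902925764185 542.8902925764185 318.8364708262805 233.07517759374724 [[0.7809, -0.3224, 0.5351, -0.0], [-0.6244, -0.4295, 0.6524, -0.5978], [0.0195, -0.8436, -0.5367, 0.6422], [0.0, 0.0, 0.0, 1.0]]
```
View pics/top0.png

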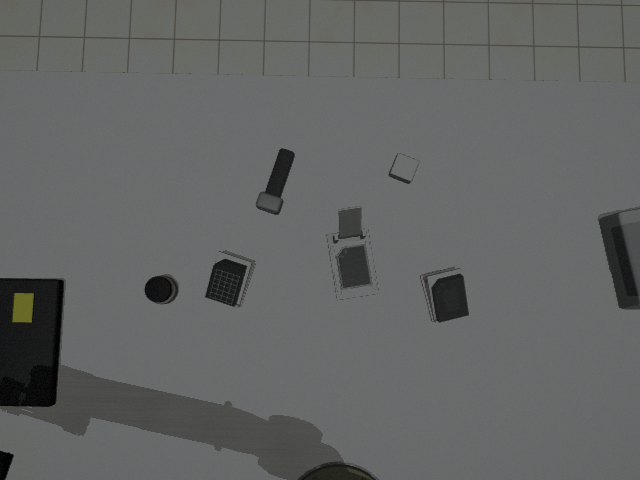

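View pics/side0.png

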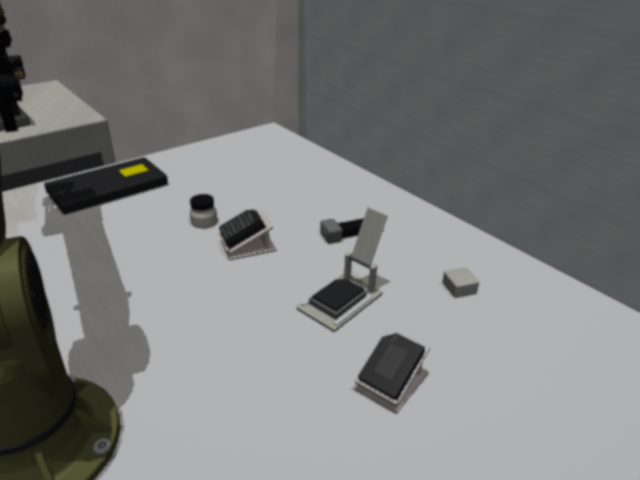

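```bash
python3 - <<'E'
import cv2,numpy as np
t=cv2.imread('pics/top0.png');s=cv2.imread('pics/side0.png')
def cr(im,x,y,w,h,g):
    c=im[y:y+h,x:x+w].astype(float);c=255*(np.clip(c*g/255,0,1))**.6
    return cv2.resize(c.astype(np.uint8),(400,300),interpolation=cv2.INTER_CUBIC)
a=np.vstack([np.hstack([cr(t,190,240,80,80*3//4,1.8),cr(t,405,255,80,60,1.8)]),np.hstack([cr(t,285,200,136,102,1.8),cr(s,280,200,160,120,1.2)])])
cv2.imwrite('pics/m1.png',a)
E
```

View pics/m1.png

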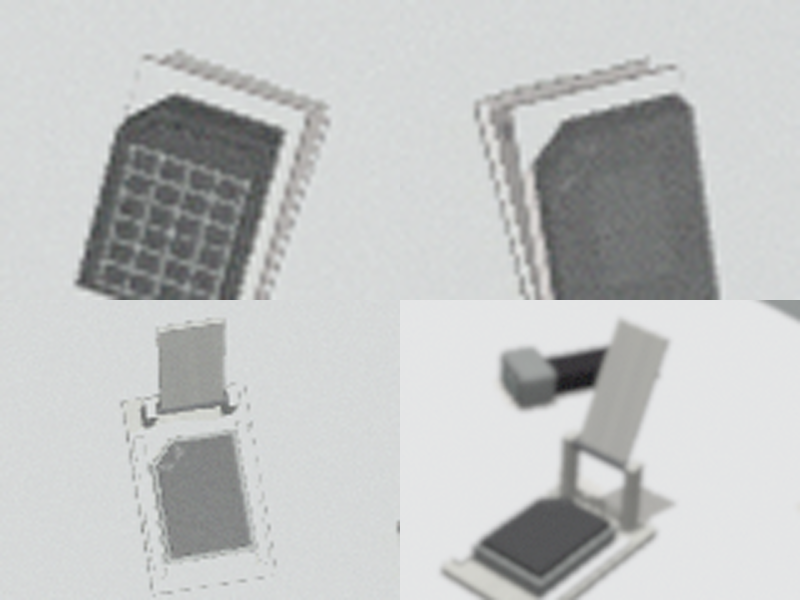

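```bash
cat > fit.py <<'E'
import cv2,numpy as np
from scipy.spatial.transform import Rotation as R
from scipy.optimize import minimize
def outl(x,y,c): return np.array([[-x,-y],[x,-y],[x,y-c],[x-c,y],[-x,y]])
def pr(cam,P):
    T=np.linalg.inv(cam['world_from_camera']);p=P@T[:3,:3].T+T[:3,3]
    return np.c_[cam['fx']*p[:,0]/p[:,2]+cam['cx'],cam['fy']*p[:,1]/p[:,2]+cam['cy']]
def ray(cam,u,v,z):
    T=cam['world_from_camera'];d=T[:3,:3]@[(u-cam['cx'])/cam['fx'],(v-cam['cy'])/cam['fy'],1]
    return T[:3,3]+d*(z-T[2,3])/d[2]
E
python3 - <<'E'
from cell import env
from fit import *
import pickle
cams={n:dict(env.read_camera(n)) for n in('top','side')}
pickle.dump(cams,open('cams0.pkl','wb'))
for n,b in (('top',(190,240,80,70)),('top',(415,255,60,75)),('side',(210,200,70,60)),('side',(350,325,85,85)),('top',(328,230,50,70)),('side',(295,270,90,60))):
    x,y,w,h=b;g=cv2.cvtColor(cams[n]['color'],cv2.COLOR_BGR2GRAY)[y:y+h,x:x+w]
    th,_=cv2.threshold(g,0,255,cv2.THRESH_OTSU)
    print(n,b,th,g.min(),np.median(g),g.max())
s=cams['side']['color']
def cr(im,x,y,w,h,g,s=(400,300)):
    c=im[y:y+h,x:x+w].astype(float);c=255*(np.clip(c*g/255,0,1))**.6
    return cv2.resize(c.astype(np.uint8),s,interpolation=cv2.INTER_CUBIC)
t=cams['top']['color']
a=np.vstack([np.hstack([cr(s,205,195,80,60,1.2),cr(s,340,325,107,80,1.2)]),np.hstack([cr(t,185,242,93,70,1.8),cr(t,400,258,93,70,1.8)])])
cv2.imwrite('pics/m2.png',a)
E
```

```text
top (190, 240, 80, 70) 70.0 15 107.0 111
top (415, 255, 60, 75) 72.0 22 106.0 111
side (210, 200, 70, 60) 113.0 4 135.0 180
side (350, 325, 85, 85) 118.0 20 125.0 180
top (328, 230, 50, 70) 78.0 35 99.0 111
side (295, 270, 90, 60) 112.0 26 150.0 180
```

View pics/m2.png

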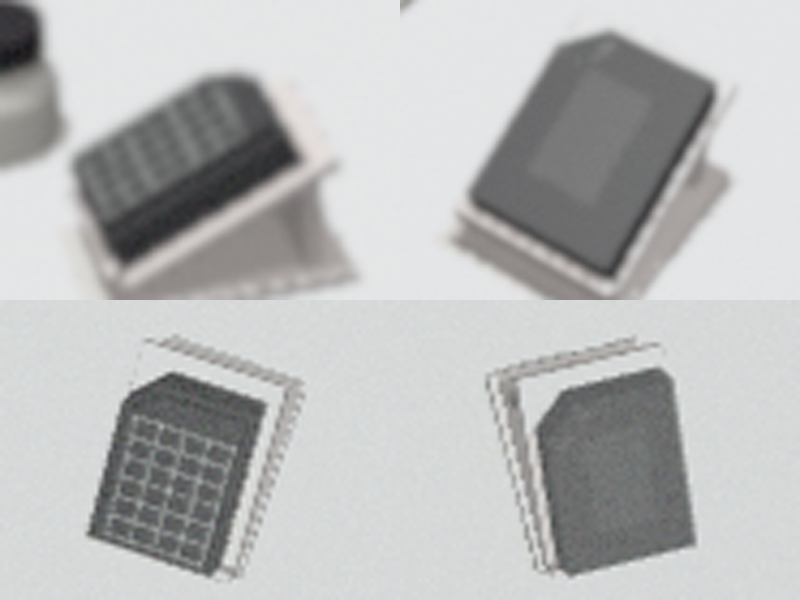

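```bash
cat >> fit.py <<'E'
def fit(cams,boxes,ths,pts,x0,tilt,zfree=True,S=6):
    Ms={}
    for n,(x,y,w,h) in boxes.items():
        g=cv2.cvtColor(cams[n]['color'],cv2.COLOR_BGR2GRAY)[y:y+h,x:x+w]
        g=cv2.resize(g,None,fx=S,fy=S,interpolation=cv2.INTER_CUBIC)
        m=(g<ths[n]).astype(np.uint8);k,l,st,_=cv2.connectedComponentsWithStats(m)
        b=1+np.argmax(st[1:,4]);m=(l==b).astype(np.uint8)
        Ms[n]=cv2.morphologyEx(m,cv2.MORPH_CLOSE,np.ones((13,13)))
    def cost(p,n=None):
        q=np.array(p);P=pts@(R.from_euler('z',q[3],degrees=True)*R.from_euler('y',-tilt,degrees=True)).as_matrix().T+q[:3]
        c={}
        for k,m in Ms.items():
            x,y,w,h=boxes[k];uv=(pr(cams[k],P)-[x,y]+.5)*S-.5
            r=np.zeros_like(m);cv2.fillConvexPoly(r,cv2.convexHull(np.round(uv*16).astype(np.int32)),1,shift=4)
            c[k]=(r!=m).sum()/m.sum()
        return c if n else sum(c.values())
    f=(lambda v:cost(v)) if zfree else (lambda v:cost([v[0],v[1],x0[2],v[2]]))
    v=np.array(x0,float) if zfree else np.array([x0[0],x0[1],x0[3]])
    d=np.diag([.01,.01,.01,8]) if zfree else np.diag([.01,.01,8])
    for _ in range(3):
        r=minimize(f,v,method='Nelder-Mead',options=dict(initial_simplex=np.vstack([v,v+d]),xatol=1e-5,fatol=1e-5,maxiter=600));v=r.x;d=d/3
    p=v if zfree else np.array([v[0],v[1],x0[2],v[2]])
    return p,cost(p,1)
def ext(o,z): return np.c_[o,np.full(len(o),z)]
O=outl(.044,.032,.016);D=outl(.04025,.02825,.0144)
LID=np.vstack([ext(O,0),ext(O,.018)]);TRAY=np.vstack([LID,ext(D,.0245)]);DECK=np.vstack([ext(D,.022),ext(D,.028)])
E
cat > run1.py <<'E'
from fit import *
import pickle
c=pickle.load(open('cams0.pkl','rb'))
bt={'top':(190,240,80,80),'side':(213,200,80,70)};bl={'top':(415,255,70,75),'side':(345,325,95,90)};bc={'top':(328,240,50,60),'side':(295,270,90,60)}
for ts in(80,100,115):
    th={'top':68,'side':ts};print(ts)
    for nm,b,m,t in(('tray',bt,TRAY,25),('lid',bl,LID,25)):
        u=b['top'];x0=ray(c['top'],u[0]+u[2]/2-3,u[1]+u[3]/2,.045)
        p,k=fit(c,b,th,m,[*x0,-15 if nm=='tray' else 8],t);print(nm,np.round(p,4),k)
        for s in b:
            p2,k=fit(c,{s:b[s]},th,m,p,t,False);print('  ',s,np.round(p2,4),k)
    x0=ray(c['top'],353,266,.028)
    for s in(bc,{'top':bc['top']},{'side':bc['side']}):
        p,k=fit(c,s,{'top':68,'side':ts},DECK,[x0[0],x0[1],0,7],0,False);print('deck',np.round(p,4),k)
E
python3 run1.py
```

```text
80
tray [  0.4835   0.2398   0.037  -17.4185] {'top': np.float64(0.014760147601476014), 'side': np.float64(0.12407469717362046)}
   top [  0.4835   0.2397   0.037  -17.1853] {'top': np.float64(0.013550635506355064)}
   side [  0.4843   0.2381   0.037  -22.7023] {'side': np.float64(0.10517608793180798)}
lid [ 0.4588 -0.219   0.0366 14.7908] {'top': np.float64(0.09158902548835841), 'side': np.float64(0.06749561752120467)}
   top [ 0.4588 -0.2191  0.0366 14.8805] {'top': np.float64(0.09019240310932246)}
   side [ 0.4602 -0.2187  0.0366 14.4367] {'side': np.float64(0.06554663937371384)}
deck [ 0.5177 -0.024   0.     10.5524] {'top': np.float64(0.02860101975780752), 'side': np.float64(0.37393199820945483)}
deck [ 0.5177 -0.0235  0.      9.9332] {'top': np.float64(0.021244954323348206)}
deck [ 0.5059 -0.0376  0.     10.4487] {'side': np.float64(0.2651758432105253)}
100
tray [  0.4837   0.2397   0.037  -17.4581] {'top': np.float64(0.014760147601476014), 'side': np.float64(0.06344290932189932)}
   top [  0.4836   0.2397   0.037  -17.0453] {'top': np.float64(0.013673636736367364)}
   side [  
[... 820 characters left out ...]
4] {'top': np.float64(0.014452644526445265)}
   side [  0.4846   0.2401   0.0355 -18.3786] {'side': np.float64(0.3781429006947676)}
lid [ 0.459  -0.2193  0.0364 14.7144] {'top': np.float64(0.09144201260635464), 'side': np.float64(0.013694436507612555)}
   top [ 0.4588 -0.2191  0.0364 14.8236] {'top': np.float64(0.09048642887333003)}
   side [ 0.4592 -0.2193  0.0364 14.8412] {'side': np.float64(0.012796440671047798)}
deck [ 0.5175 -0.0237  0.     10.1626] {'top': np.float64(0.02379434884214999), 'side': np.float64(0.493864848844102)}
deck [ 0.5177 -0.0235  0.      9.9332] {'top': np.float64(0.021244954323348206)}
deck [ 0.5039 -0.0369  0.      8.4765] {'side': np.float64(0.43888559573206876)}
```

```bash
cat > rel.py <<'E'
import sys,numpy as np
from cell import env
from scipy.spatial.transform import Rotation as R
o=env.get_obs();x,y,z,yaw=map(float,sys.argv[1:5])
r=R.from_euler('xyz',o['tool_rot'],degrees=True)
d=r.inv().apply(np.array([x,y,z])-o['tool_pos'])
t=-(yaw-o['tool_rot'][2]);t=(t+90)%180-90
print('delta',np.round(d,4),'turn',round(t,2),'rows',max(np.linalg.norm(d)/.0417,abs(t)/7.16).round(1),'| t',o['time_s'],np.round(o['tool_pos'],4),np.round(o['tool_rot'],2),'F',np.round(o['force'],2),'q7',np.round(o['qpos'][-1],1))
E
python3 - <<'E'
from fit import *
import pickle
c=pickle.load(open('cams0.pkl','rb'))['top'];g=cv2.cvtColor(c['color'],cv2.COLOR_BGR2GRAY).astype(float)
def edge(p0,p1):
    P=[]
    for v in range(int(p0[1])+6,int(p1[1])-5):
        u0=p0[0]+(p1[0]-p0[0])*(v-p0[1])/(p1[1]-p0[1]);us=np.arange(int(u0)-4,int(u0)+6)
        w=np.clip(np.median(g[v,us])-2-g[v,us],0,None)
        if w.sum()>3:P.append(ray(c,(w*us).sum()/w.sum(),v,.004)[:2])
    P=np.array(P);k=np.ones(len(P),bool)
    for _ in range(4):
        f=np.polyfit(P[k,0],P[k,1],1);e=P[:,1]-np.polyval(f,P[:,0]);k=abs(e)<max(.0008,1.5*np.std(e[k]))
    return f,k.sum(),e[k].std(),np.degrees(np.arctan(f[0]))
for a,b in(((326.5,234.7),(337.7,299.7)),((368.3,229.6),(378.5,293.5))):
    f,n,s,yw=edge(a,b);print(yw,n,s,'y at x=.5177:',np.polyval(f,.5177))
# keeper top corner & jar/other approx
for u,v,z in((339,209,.155),(361,207,.155),(160,290,.06),(270,205,.034),(404,167,.03)):print(np.round(ray(c,u,v,z),3))
E
python3 rel.py .4788 .2412 .13 -17.2
```

```text
10.725590935737785 33 0.0011186808420947127 y at x=.5177: 0.019957859231491487
7.815015866924856 21 0.0006683418342966327 y at x=.5177: -0.06792024516669867
[0.617 0.015 0.155]
[ 0.621 -0.027  0.155]
[0.459 0.371 0.06 ]
[0.643 0.154 0.034]
[ 0.732 -0.129  0.03 ]
delta [-0.3928 -0.2847  0.1092] turn 1.05 rows 11.9 | t 0.2 [0.1807 0.6241 0.2389] [-179.93    0.    163.85] F [-0.44 -0.68  1.2 ] q7 -3.3
```

```bash
python3 steer.py '-0.033 -0.024 0.005 1 0.087; -0.066 -0.048 0.01 1 0.087; -0.099 -0.072 0.015 1 0.087; -0.132 -0.096 0.02 1 0.087; -0.165 -0.12 0.025 1 0.087; -0.198 -0.144 0.03 1 0.087; -0.231 -0.168 0.035 1 0.087; -0.264 -0.192 0.04 1 0.087'; python3 rel.py .4788 .2412 .11 -17.2
```

```text
time_s: 0.87
tool_pos: [0.3818, 0.3647, 0.1995]
tool_rot: [180.0, 0.0, 162.9]
force: [0.8, 0.1, 0.1]
grip_width: 0.0871
grasp_force: 0.0
delta [-0.1291 -0.0895  0.0894] turn 0.06 rows 4.3 | t 0.8667 [0.3818 0.3647 0.1995] [1.7997e+02 1.0000e-02 1.6286e+02] F [0.76 0.15 0.06] q7 26.9
```

```bash
python3 steer.py '-0.032 -0.022 0.022 0 0.087; -0.064 -0.044 0.044 0 0.087; -0.096 -0.066 0.066 0 0.087; -0.129 -0.0895 0.085 0 0.087; -0.129 -0.0895 0.089 0 0.087; -0.129 -0.0895 0.089 0 0.087'; python3 rel.py .4788 .2412 .058 -17.2
```

```text
time_s: 1.37
tool_pos: [0.4786, 0.2379, 0.1081]
tool_rot: [-179.7, -0.1, 162.4]
force: [-0.9, 0.2, -0.4]
grip_width: 0.0869
grasp_force: 0.0
delta [0.0008 0.0034 0.0501] turn -0.36 rows 1.2 | t 1.3667 [0.4786 0.2379 0.1081] [-1.7973e+02 -8.0000e-02  1.6244e+02] F [-0.88  0.15 -0.41] q7 45.6
```

```bash
python3 steer.py '0 0.001 0.015 0 0.087; 0 0.001 0.03 0 0.087; 0 0.001 0.04 0 0.087; 0 0.001 0.045 0 0.087; 0 0.001 0.049 0 0.087; 0 0.001 0.05 0 0.087; 0 0.001 0.05 0 0.087'; python3 rel.py .4788 .2412 .058 -17.2
```

```text
time_s: 1.95
tool_pos: [0.4782, 0.2444, 0.0609]
tool_rot: [180.0, 0.0, 162.9]
force: [0.3, 0.5, 0.2]
grip_width: 0.087
grasp_force: 0.0
delta [-0.0015 -0.0029  0.0029] turn 0.08 rows 0.1 | t 1.95 [0.4782 0.2444 0.0609] [1.7997e+02 1.0000e-02 1.6288e+02] F [0.32 0.46 0.25] q7 46.4
```

```bash
python3 steer.py '-0.0015 -0.003 0.0025 0 0.087; -0.0015 -0.003 0.0025 0 0.087; -0.0015 -0.003 0.0025 0 0.06; -0.0015 -0.003 0.0025 0 0.06; -0.0015 -0.003 0.0025 0 0.06;-0.0015 -0.003 0.0025 0 0.06;-0.0015 -0.003 0.0025 0 0.06;-0.0015 -0.003 0.0025 0 0.06' 12; python3 rel.py .4788 .2412 .058 -17.2
```

```text
time_s: 2.62
tool_pos: [0.4788, 0.2407, 0.0582]
tool_rot: [180.0, 0.0, 162.9]
force: [-0.0, -0.3, -0.5]
grip_width: 0.0639
grasp_force: 12.0
delta [0.0001 0.0004 0.0002] turn 0.06 rows 0.0 | t 2.6167 [0.4788 0.2407 0.0582] [1.7999e+02 1.0000e-02 1.6286e+02] F [-0.02 -0.34 -0.52] q7 46.8
```

```bash
python3 steer.py '0 0 -0.01 0 0.06; 0 0 -0.03 0 0.06; 0 0 -0.05 0 0.06;0 0 -0.06 0 0.06; 0 0 -0.06 0 0.06'; python3 rel.py .46 .11 .06 10
```

```text
time_s: 3.03
tool_pos: [0.4805, 0.2416, 0.1211]
tool_rot: [179.8, 0.2, 162.9]
force: [0.6, 0.5, -0.5]
grip_width: 0.0638
grasp_force: 12.0
delta [-0.019  -0.132   0.0606] turn -27.15 rows 3.8 | t 3.0333 [0.4805 0.2416 0.1211] [179.75   0.19 162.85] F [ 0.59  0.46 -0.46] q7 45.7
```

```bash
python3 steer.py '-0.004 -0.03 0 -6 0.06; -0.008 -0.06 0 -12 0.06; -0.012 -0.09 0.01 -18 0.06; -0.016 -0.115 0.03 -24 0.06; -0.019 -0.13 0.05 -27 0.06; -0.019 -0.132 0.06 -27 0.06; -0.019 -0.132 0.064 -27 0.06; -0.019 -0.132 0.064 -27 0.06'; python3 rel.py .46 .11 .045 10
```

```text
time_s: 3.7
tool_pos: [0.4572, 0.1096, 0.053]
tool_rot: [-180.0, -0.1, -170.2]
force: [0.5, 0.4, -0.1]
grip_width: 0.0639
grasp_force: 12.0
delta [-0.0029 -0.0001  0.008 ] turn -0.18 rows 0.2 | t 3.7 [0.4572 0.1096 0.053 ] [-1.8000e+02 -1.2000e-01 -1.7018e+02] F [ 0.45  0.44 -0.1 ] q7 85.6
```

```bash
python3 - <<'E'
from cell import env
import cv2,numpy as np
a=env.read_camera('side')['color'];t=env.read_camera('top')['color']
a=cv2.resize(a[170:350,200:440],(800,600),interpolation=cv2.INTER_CUBIC)
cv2.imwrite('pics/lev.png',np.clip(a*1.2,0,255).astype(np.uint8))
E
```

```text
(no output)
```

View pics/lev.png

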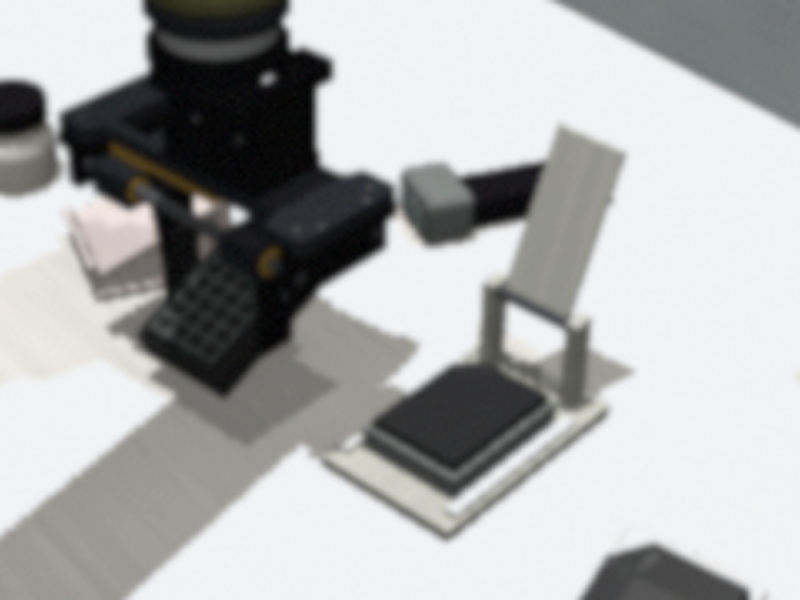

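The tray hangs in the fingers tilted about 25°, low end towards the robot at (185,360); the carrier, at (460,420), is clear. Next I press it level on the bench.

```bash
python3 steer.py '0 0 0.008 0 0.06; 0 0 0.013 0 0.06; 0 0 0.018 0 0.06; 0 0 0.021 0 0.06; 0 0 0.023 0 0.06; 0 0 0.025 0 0.06;0 0 0.027 0 0.06; 0 0 0.027 0 0.06' 10; python3 steer.py '0 0 0.001 0 0.06; 0 0 0.002 0 0.06;0 0 0.002 0 0.06'
```

```text
time_s: 4.47
tool_pos: [0.4579, 0.1088, 0.0269]
tool_rot: [-180.0, -0.0, -170.2]
force: [1.2, 0.8, 2.6]
grip_width: 0.0637
grasp_force: 10.0
time_s: 4.72
tool_pos: [0.4578, 0.1088, 0.0249]
tool_rot: [-180.0, -0.0, -170.2]
force: [1.3, 0.4, 1.8]
grip_width: 0.0639
grasp_force: 10.0
```

```bash
python3 steer.py '0 0 0.001 0 0.06; 0 0 0.002 0 0.06;0 0 0.002 0 0.06';python3 steer.py '0 0 0.001 0 0.06; 0 0 0.002 0 0.06;0 0 0.002 0 0.06'
```

```text
time_s: 4.97
tool_pos: [0.4577, 0.1088, 0.0228]
tool_rot: [-180.0, -0.0, -170.1]
force: [1.4, 0.2, 1.6]
grip_width: 0.0637
grasp_force: 10.0
time_s: 5.22
tool_pos: [0.4578, 0.1089, 0.0208]
tool_rot: [-180.0, -0.0, -170.1]
force: [1.9, 1.0, 1.6]
grip_width: 0.0639
grasp_force: 10.0
```

```bash
python3 steer.py '0 0 0.001 0 0.06; 0 0 0.0015 0 0.06;0 0 0.0015 0 0.06';python3 - <<'E'
from cell import env
import cv2,numpy as np
a=env.read_camera('side')['color']
a=cv2.resize(a[230:305,225:325],(800,600),interpolation=cv2.INTER_CUBIC)
cv2.imwrite('pics/lev2.png',np.clip(a*1.6,0,255).astype(np.uint8))
E
```

```text
time_s: 5.47
tool_pos: [0.4579, 0.1089, 0.0201]
tool_rot: [180.0, -0.0, -170.1]
force: [-1.4, -0.3, 9.8]
grip_width: 0.0638
grasp_force: 10.0
```

View pics/lev2.png

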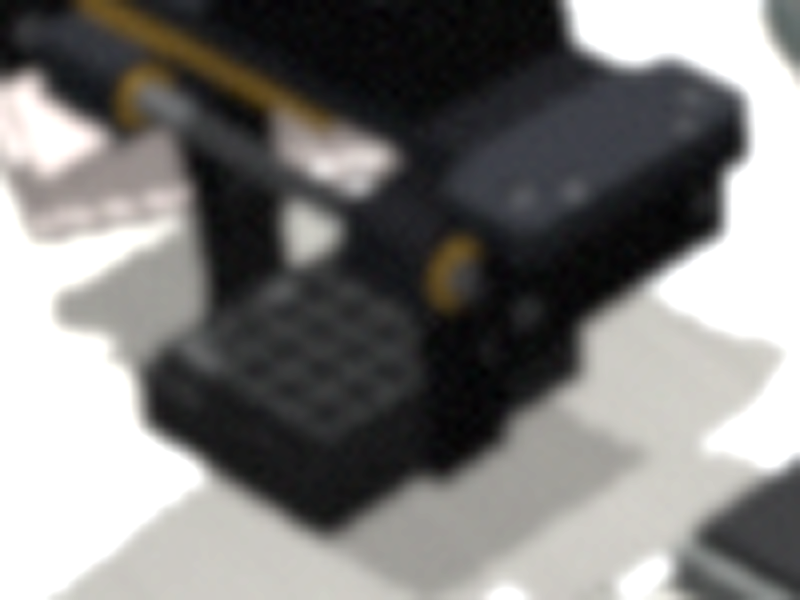

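```bash
python3 steer.py '0 0 0 0 0.087; 0 0 0 0 0.087;0 0 0 0 0.087;0 0 0 0 0.087; 0 0 -0.03 0 0.087;0 0 -0.07 0 0.087;0 0.03 -0.1 0 0.087; 0 0.07 -0.11 0 0.087';python3 steer.py '0 0.04 0 0 0.087; 0 0.08 0 0 0.087;0 0.12 0 0 0.087;0 0.16 0 0 0.087; 0 0.18 0 0 0.087'; python3 - <<'E'
from cell import env
from fit import *
c={'top':env.read_camera('top'),'side':env.read_camera('side')};cv2.imwrite('pics/t2.png',c['top']['color'])
import pickle;pickle.dump({k:dict(v) for k,v in c.items()},open('cams1.pkl','wb'))
u=pr(c['top'],np.array([[.458,.109,.02]]))[0].astype(int);us=pr(c['side'],np.array([[.458,.109,.02]]))[0].astype(int);print(u,us)
bt={'top':(u[0]-35,u[1]-40,70,80),'side':(us[0]-42,us[1]-35,85,70)}
for tt in(55,62,68):
  for b in(bt,{'top':bt['top']},{'side':bt['side']}):
    print(tt,fit(c,b,{'top':tt,'side':100},TRAY,[.458,.109,0,10],0,False))
a=cv2.resize(np.hstack([c['top']['color'][u[1]-50:u[1]+50,u[0]-50:u[0]+83],c['side']['color'][us[1]-50:us[1]+50,us[0]-66:us[0]+67]]),(800,300))
cv2.imwrite('pics/t2c.png',np.clip(a*1.6,0,255).astype(np.uint8))
E
```

```text
time_s: 6.18
tool_pos: [0.4493, 0.1758, 0.1341]
tool_rot: [179.9, 0.4, -170.6]
force: [1.0, 1.4, -1.0]
grip_width: 0.0866
grasp_force: 0.0
time_s: 6.6
tool_pos: [0.4125, 0.3605, 0.1293]
tool_rot: [179.9, -0.0, -169.8]
force: [-0.7, -0.3, 0.6]
grip_width: 0.087
grasp_force: 0.0
[289 293] [268 271]
55 (array([ 0.46036772,  0.10859403,  0.        , 12.13947145]), {'top': np.float64(6.318842921784098), 'side': np.float64(0.08938874669211748)})
55 (array([0.47846936, 0.10953923, 0.        , 7.87897722]), {'top': np.float64(6.2933096315449255)})
55 (array([ 0.46091736,  0.10864306,  0.        , 10.73500892]), {'side': np.float64(0.08819573988113313)})
62 (array([ 0.4600419 ,  0.10931529,  0.        , 10.59594829]), {'top': np.float64(0.5973270329360322), 'side': np.float64(0.09008285974578109)})
62 (array([ 0.45983113,  0.10959891,  0.        , 10.18982088]), {'top': np.float64(0.5972917695183018)})
62 (array([ 0.46091736,  0.10864306,  0.        , 10.73500892]), {'side': np.float64(0.08819573988113313)})
68 (array([ 0.45993751,  0.10938327,  0.        , 10.44597139]), {'top': np.float64(0.03992844529046167), 'side': np.float64(0.08875970673723482)})
68 (array([ 0.45979968,  0.10975564,  0.        , 10.24447272]), {'top': np.float64(0.03944682705318441)})
68 (array([ 0.46091736,  0.10864306,  0.        , 10.73500892]), {'side': np.float64(0.08819573988113313)})
```

View pics/t2c.png

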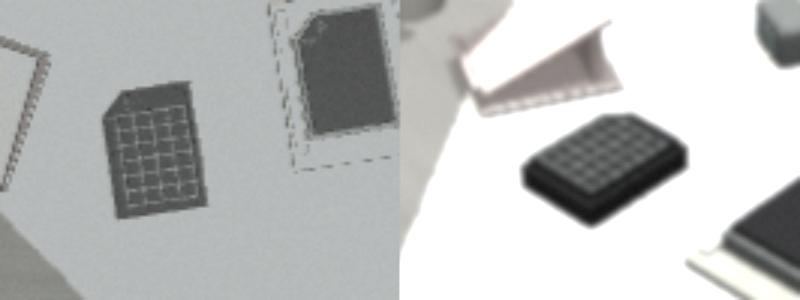

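```bash
python3 rel.py .458 .1089 .0201 9.9
```

```text
delta [-0.     -0.2551  0.1085] turn 0.38 rows 6.6 | t 6.7 [0.4126 0.3597 0.1289] [ 1.7992e+02 -6.0000e-02 -1.6972e+02] F [-0.06 -0.07 -0.23] q7 57.6
```

```bash
python3 steer.py '0 -0.04 0 0 0.087; 0 -0.08 0 0 0.087;0 -0.12 0 0 0.087;0 -0.16 0 0 0.087;0 -0.2 0 0 0.087;0 -0.24 0.01 0 0.087;0 -0.255 0.03 0 0.087;0 -0.255 0.06 0 0.087';python3 steer.py '0 0 0.01 0 0.087; 0 0 0.01 0 0.087;0 0 0.01 0 0.087'; python3 rel.py .458 .1089 .0201 9.9
```

```text
time_s: 7.37
tool_pos: [0.4615, 0.0981, 0.0711]
tool_rot: [-180.0, 0.3, -170.7]
force: [0.3, 0.8, 0.2]
grip_width: 0.0868
grasp_force: 0.0
time_s: 7.62
tool_pos: [0.4583, 0.1039, 0.0594]
tool_rot: [-180.0, -0.1, -170.1]
force: [-0.4, 0.8, 1.0]
grip_width: 0.0867
grasp_force: 0.0
delta [-0.0006  0.005   0.0393] turn -0.01 rows 0.9 | t 7.6167 [0.4583 0.1039 0.0594] [-1.7998e+02 -9.0000e-02 -1.7011e+02] F [-0.36  0.82  0.98] q7 86.2
```

```bash
python3 steer.py '0 0.005 0.02 0 0.087; 0 0.005 0.034 0 0.087;0 0.005 0.039 0 0.087;0 0.005 0.039 0 0.087;0 0.005 0.039 0 0.087'; python3 rel.py .458 .1089 .0201 9.9
```

```text
time_s: 8.03
tool_pos: [0.4587, 0.1092, 0.0215]
tool_rot: [180.0, 0.1, -170.1]
force: [0.3, 0.3, 0.7]
grip_width: 0.0873
grasp_force: 0.0
delta [ 0.0008 -0.0002  0.0014] turn 0.0 rows 0.0 | t 8.0333 [0.4587 0.1092 0.0215] [ 1.7999e+02  8.0000e-02 -1.7010e+02] F [0.27 0.32 0.66] q7 87.0
```

```bash
python3 steer.py '0.0008 0 0.001 0 0.087; 0.0008 0 0.001 0 0.06;0.0008 0 0.001 0 0.06;0.0008 0 0.001 0 0.06;0.0008 0 0.001 0 0.06;0.0008 0 0.001 0 0.06; 0.0008 0 0.001 0 0.06' 15; python3 steer.py '0 0 -0.01 0 0.06; 0 0 -0.03 0 0.06;0 0 -0.05 0 0.06;0 0 -0.05 0 0.06'; python3 rel.py .5158 -.0243 .056 9.9
```

```text
time_s: 8.62
tool_pos: [0.4573, 0.1086, 0.0197]
tool_rot: [180.0, 0.0, -170.1]
force: [-0.3, -0.1, 2.2]
grip_width: 0.0639
grasp_force: 15.0
time_s: 8.95
tool_pos: [0.4598, 0.1092, 0.0733]
tool_rot: [179.9, 0.4, -170.2]
force: [1.2, 0.3, -1.9]
grip_width: 0.064
grasp_force: 15.0
delta [-0.0322 -0.1412  0.0174] turn -0.06 rows 3.5 | t 8.95 [0.4598 0.1092 0.0733] [ 179.92    0.36 -170.16] F [ 1.15  0.35 -1.9 ] q7 85.2
```

```bash
python3 steer.py '-0.006 -0.03 0 0 0.06; -0.012 -0.06 0 0 0.06; -0.02 -0.09 0 0 0.06; -0.028 -0.12 0 0 0.06; -0.031 -0.135 0 0 0.06; -0.0315 -0.141 0.004 0 0.06; -0.0315 -0.141 0.01 0 0.06; -0.0315 -0.141 0.01 0 0.06';  python3 steer.py '0 0 0 0 0.06; 0 0 0 0 0.06'; python3 rel.py .5153 -.0244 .051 9.9
```

```text
time_s: 9.62
tool_pos: [0.5107, -0.0239, 0.0577]
tool_rot: [179.9, -0.2, -170.1]
force: [-0.8, 0.4, -0.7]
grip_width: 0.0639
grasp_force: 15.0
time_s: 9.78
tool_pos: [0.5118, -0.0232, 0.0591]
tool_rot: [180.0, -0.0, -170.0]
force: [0.7, 0.7, -0.3]
grip_width: 0.0637
grasp_force: 15.0
delta [-0.0033 -0.0018  0.0081] turn 0.1 rows 0.2 | t 9.7833 [ 0.5118 -0.0232  0.0591] [ 1.7995e+02 -5.0000e-02 -1.7000e+02] F [ 0.73  0.69 -0.29] q7 105.0
```

```bash
python3 steer.py '-0.0033 -0.0018 0.004 0 0.06; -0.0033 -0.0018 0.008 0 0.06; -0.0033 -0.0018 0.008 0 0.06; -0.0033 -0.0018 0.008 0 0.06'; python3 rel.py .5153 -.0244 .0485 9.9; python3 steer.py '0 0 0.001 0 0.06; 0 0 0.002 0 0.06;0 0 0.003 0 0.06;0 0 0.003 0 0.06'; python3 rel.py .5153 -.0244 .0421 9.9
```

```text
time_s: 10.12
tool_pos: [0.5156, -0.026, 0.0511]
tool_rot: [180.0, -0.0, -170.1]
force: [-0.2, -0.0, -1.0]
grip_width: 0.064
grasp_force: 15.0
delta [0.     0.0016 0.0026] turn -0.02 rows 0.1 | t 10.1167 [ 0.5156 -0.026   0.0511] [ 1.8000e+02 -5.0000e-02 -1.7012e+02] F [-0.22 -0.02 -1.  ] q7 105.6
time_s: 10.45
tool_pos: [0.5158, -0.0262, 0.0484]
tool_rot: [180.0, -0.0, -170.1]
force: [0.6, -0.1, 0.4]
grip_width: 0.0637
grasp_force: 15.0
delta [0.0002 0.0019 0.0063] turn -0.05 rows 0.2 | t 10.45 [ 0.5158 -0.0262  0.0484] [ 180.     -0.   -170.15] F [ 0.63 -0.13  0.43] q7 105.8
```

```bash
python3 steer.py '0 0.0019 0 0 0.06; 0 0.0019 0 0 0.06;0 0.0019 0.001 0 0.06;0 0.0019 0.002 0 0.06;0 0.0019 0.002 0 0.06'; python3 rel.py .5153 -.0244 .0421 9.9
```

```text
time_s: 10.87
tool_pos: [0.5155, -0.0243, 0.0463]
tool_rot: [180.0, -0.0, -170.1]
force: [0.7, 0.2, -1.5]
grip_width: 0.0638
grasp_force: 15.0
delta [ 0.0002 -0.0001  0.0042] turn -0.04 rows 0.1 | t 10.8667 [ 0.5155 -0.0243  0.0463] [ 1.8000e+02 -1.0000e-02 -1.7014e+02] F [ 0.66  0.16 -1.46] q7 105.6
```

```bash
python3 steer.py '0 0 0.001 0 0.06; 0 0 0.002 0 0.06;0 0 0.002 0 0.06';  python3 rel.py .5153 -.0244 .0421 9.9; python3 steer.py '0 0 0.001 0 0.06; 0 0 0.002 0 0.06;0 0 0.002 0 0.06';  python3 rel.py .5153 -.0244 .0421 9.9
```

```text
time_s: 11.12
tool_pos: [0.5155, -0.0243, 0.0443]
tool_rot: [180.0, -0.0, -170.1]
force: [-0.4, -0.2, -0.2]
grip_width: 0.064
grasp_force: 15.0
delta [ 0.0002 -0.      0.0022] turn -0.05 rows 0.1 | t 11.1167 [ 0.5155 -0.0243  0.0443] [ 1.8000e+02 -2.0000e-02 -1.7015e+02] F [-0.41 -0.17 -0.18] q7 105.7
time_s: 11.37
tool_pos: [0.5155, -0.0243, 0.0423]
tool_rot: [180.0, -0.0, -170.1]
force: [-0.2, -0.7, -1.0]
grip_width: 0.0637
grasp_force: 15.0
delta [ 0.0002 -0.0001  0.0002] turn -0.04 rows 0.0 | t 11.3667 [ 0.5155 -0.0243  0.0423] [ 1.8000e+02 -2.0000e-02 -1.7014e+02] F [-0.22 -0.74 -0.99] q7 105.8
```

Dropped in without resistance; feel for the bottom.

```bash
python3 steer.py '0 0 0.0005 0 0.06; 0 0 0.001 0 0.06;0 0 0.001 0 0.06';  python3 rel.py .5153 -.0244 .0421 9.9
```

```text
time_s: 11.62
tool_pos: [0.5157, -0.0243, 0.0417]
tool_rot: [180.0, 0.0, -170.1]
force: [-0.6, -0.2, 0.8]
grip_width: 0.0638
grasp_force: 15.0
delta [ 0.0004 -0.     -0.0004] turn -0.05 rows 0.0 | t 11.6167 [ 0.5157 -0.0243  0.0417] [ 1.7999e+02  1.0000e-02 -1.7015e+02] F [-0.58 -0.17  0.77] q7 105.8
```

```bash
python3 steer.py '0 0 0 0 0.087; 0 0 0 0 0.087;0 0 0 0 0.087; 0 0 -0.02 0 0.087;0 0 -0.06 0 0.087;0 0 -0.09 0 0.087';  python3 rel.py .4542 -.2205 .12 14.8
```

```text
time_s: 12.12
tool_pos: [0.5154, -0.0245, 0.1329]
tool_rot: [-180.0, -0.0, -170.2]
force: [1.0, -0.1, 0.3]
grip_width: 0.0864
grasp_force: 0.0
delta [ 0.0938 -0.1826  0.013 ] turn -4.96 rows 4.9 | t 12.1167 [ 0.5154 -0.0245  0.1329] [-1.7998e+02 -3.0000e-02 -1.7016e+02] F [ 0.96 -0.12  0.31] q7 102.6
```

```bash
python3 steer.py '0.018 -0.035 0 -1 0.087; 0.036 -0.07 0 -2 0.087; 0.054 -0.105 0 -3 0.087; 0.072 -0.14 0 -4 0.087; 0.09 -0.175 0 -5 0.087; 0.094 -0.183 0.01 -5 0.087; 0.094 -0.183 0.013 -5 0.087; 0.094 -0.183 0.013 -5 0.087';  python3 rel.py .4542 -.2205 .058 14.8; python3 - <<'E'
from cell import env
from fit import *
c={'top':env.read_camera('top')}
for z,m in((.022,TRAY),):
  for tt in(64,68,72):print(fit(c,{'top':(325,238,55,65)},{'top':tt},m,[.5177,-.0236,z,10],0,False))
cv2.imwrite('pics/s1.png',cv2.resize(c['top']['color'][190:310,270:430],(640,480),interpolation=cv2.INTER_CUBIC)*2)
E
```

```text
time_s: 12.78
tool_pos: [0.4536, -0.2206, 0.1177]
tool_rot: [179.9, -0.1, -165.2]
force: [-0.5, 0.3, -0.3]
grip_width: 0.0867
grasp_force: 0.0
delta [-0.0007 -0.0002  0.0597] turn -0.05 rows 1.4 | t 12.7833 [ 0.4536 -0.2206  0.1177] [ 1.7993e+02 -7.0000e-02 -1.6525e+02] F [-0.55  0.31 -0.31] q7 131.9
(array([ 0.51791139, -0.02233635,  0.022     ,  9.90946494]), {'top': np.float64(0.02915381755352886)})
(array([ 0.51787643, -0.02256874,  0.022     ,  9.91255313]), {'top': np.float64(0.01904247271155301)})
(array([ 0.51779864, -0.02272886,  0.022     , 10.02471817]), {'top': np.float64(0.012211552856134648)})
```

View pics/s1.png

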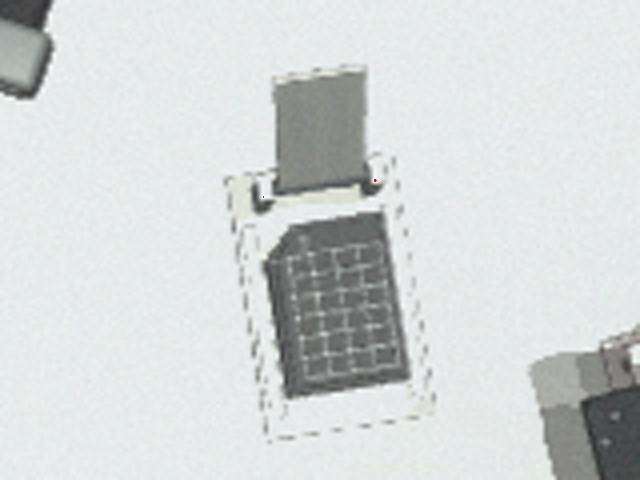

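The tray sits squarely on the saddle, at (338,305), cut corners matched and the keeper clear. Now the lid.

```bash
python3 steer.py '0 0 0.02 0 0.087; 0 0 0.035 0 0.087; 0 0 0.045 0 0.087; 0 0 0.053 0 0.087; 0 0 0.058 0 0.087; 0 0 0.058 0 0.087; 0 0 0.058 0 0.087';  python3 rel.py .4542 -.2205 .058 14.8
```

```text
time_s: 13.42
tool_pos: [0.4546, -0.2205, 0.0607]
tool_rot: [-180.0, 0.0, -165.1]
force: [0.8, 0.0, 1.1]
grip_width: 0.0872
grasp_force: 0.0
delta [0.0004 0.0001 0.0027] turn 0.09 rows 0.1 | t 13.4167 [ 0.4546 -0.2205  0.0607] [-1.7999e+02  1.0000e-02 -1.6511e+02] F [0.78 0.05 1.13] q7 135.0
```

```bash
python3 steer.py '0 0 0.0025 0 0.087; 0 0 0.0025 0 0.06; 0 0 0.0025 0 0.06; 0 0 0.0025 0 0.06;0 0 0.0025 0 0.06;0 0 0.0025 0 0.06;0 0 0.0025 0 0.06' 12; python3 steer.py '0 0 -0.01 0 0.06; 0 0 -0.03 0 0.06;0 0 -0.05 0 0.06;0 0 -0.06 0 0.06;0 0 -0.06 0 0.06'; python3 rel.py .44 -.36 .05 10
```

```text
time_s: 14.0
tool_pos: [0.4544, -0.2207, 0.0582]
tool_rot: [180.0, 0.0, -165.1]
force: [-0.7, 0.2, 0.6]
grip_width: 0.0642
grasp_force: 12.0
time_s: 14.42
tool_pos: [0.4561, -0.2214, 0.1207]
tool_rot: [-179.9, 0.3, -165.1]
force: [-0.4, 0.1, -0.9]
grip_width: 0.0637
grasp_force: 12.0
delta [ 0.0515 -0.1296  0.0708] turn 4.86 rows 3.8 | t 14.4167 [ 0.4561 -0.2214  0.1207] [-179.87    0.28 -165.14] F [-0.45  0.05 -0.88] q7 131.9
```

```bash
python3 steer.py '0.012 -0.03 0 1 0.06; 0.024 -0.06 0 2 0.06; 0.036 -0.09 0 3 0.06; 0.048 -0.12 0.01 5 0.06; 0.051 -0.128 0.03 5 0.06; 0.0515 -0.13 0.05 5 0.06; 0.0515 -0.13 0.065 5 0.06; 0.0515 -0.13 0.071 5 0.06';  python3 steer.py '0 0 0.007 0 0.06; 0 0 0.012 0 0.06; 0 0 0.016 0 0.06; 0 0 0.02 0 0.06;0 0 0.022 0 0.06; 0 0 0.024 0 0.06; 0 0 0.024 0 0.06' 10
```

```text
time_s: 15.08
tool_pos: [0.4357, -0.3585, 0.0436]
tool_rot: [179.8, -0.3, -170.2]
force: [0.8, -0.3, -0.3]
grip_width: 0.0638
grasp_force: 12.0
time_s: 15.67
tool_pos: [0.4381, -0.3598, 0.0231]
tool_rot: [-180.0, 0.0, -170.1]
force: [1.7, -0.8, 1.3]
grip_width: 0.0638
grasp_force: 10.0
```

```bash
python3 steer.py '0 0 0.001 0 0.06; 0 0 0.002 0 0.06;0 0 0.002 0 0.06'; python3 steer.py '0 0 0.0005 0 0.06; 0 0 0.001 0 0.06;0 0 0.001 0 0.06'; python3 rel.py .44 -.36 .05 9.9
```

```text
time_s: 15.92
tool_pos: [0.4379, -0.3597, 0.021]
tool_rot: [-180.0, 0.0, -170.1]
force: [1.6, -0.3, 2.3]
grip_width: 0.0641
grasp_force: 10.0
time_s: 16.17
tool_pos: [0.4378, -0.3596, 0.0199]
tool_rot: [-180.0, 0.0, -170.1]
force: [1.2, -0.2, 2.1]
grip_width: 0.064
grasp_force: 10.0
delta [-0.0021 -0.0007 -0.0301] turn -0.05 rows 0.7 | t 16.1667 [ 0.4378 -0.3596  0.0199] [-180.      0.   -170.15] F [ 1.16 -0.16  2.14] q7 150.5
```

```bash
python3 steer.py '0 0 0.0005 0 0.06; 0 0 0.001 0 0.06;0 0 0.001 0 0.06';python3 steer.py '0 0 0.0003 0 0.06; 0 0 0.0006 0 0.06;0 0 0.0006 0 0.06'
```

```text
time_s: 16.42
tool_pos: [0.4379, -0.3596, 0.0196]
tool_rot: [180.0, 0.0, -170.1]
force: [-0.6, 1.1, 6.6]
grip_width: 0.0637
grasp_force: 10.0
time_s: 16.67
tool_pos: [0.4379, -0.3596, 0.0195]
tool_rot: [180.0, 0.0, -170.1]
force: [-1.4, 2.4, 11.1]
grip_width: 0.0638
grasp_force: 10.0
```

```bash
python3 steer.py '0 0 0 0 0.087; 0 0 0 0 0.087;0 0 0 0 0.087;0 0 -0.03 0 0.087;0 0 -0.07 0 0.087;0 0.03 -0.11 0 0.087; 0 0.07 -0.12 0 0.087; -0.01 0.11 -0.12 0 0.087'; python3 steer.py '-0.01 0.04 0 0 0.087; -0.02 0.08 0 0 0.087;-0.03 0.12 0 0 0.087;-0.04 0.16 0 0 0.087;-0.05 0.2 0 0 0.087;-0.06 0.24 0 0 0.087;-0.07 0.28 0 0 0.087;-0.08 0.31 0 0 0.087';python3 - <<'E'
from cell import env
from fit import *
c={'top':env.read_camera('top'),'side':env.read_camera('side')}
p=np.array([[.44,-.36,.01]])
u=pr(c['top'],p)[0].astype(int);us=pr(c['side'],p)[0].astype(int);print(u,us)
bt={'top':(u[0]-33,u[1]-38,66,76),'side':(us[0]-55,us[1]-45,110,90)}
for tt in(66,70,74):
  for b in(bt,{'top':bt['top']},{'side':bt['side']}):
    print(tt,fit(c,b,{'top':tt,'side':115},LID,[.44,-.36,0,10],0,False))
a=cv2.resize(np.hstack([c['top']['color'][u[1]-50:u[1]+50,u[0]-66:u[0]+67],c['side']['color'][us[1]-60:us[1]+40,us[0]-66:us[0]+67]]),(800,300))
cv2.imwrite('pics/l2c.png',np.clip(a*1.6,0,255).astype(np.uint8))
E
```

```text
time_s: 17.33
tool_pos: [0.4283, -0.2571, 0.1411]
tool_rot: [-179.8, 0.2, -170.5]
force: [2.3, 0.3, 0.2]
grip_width: 0.0864
grasp_force: 0.0
time_s: 18.0
tool_pos: [0.4533, 0.0676, 0.1377]
tool_rot: [179.9, -0.0, -170.0]
force: [0.0, -0.9, 0.1]
grip_width: 0.0871
grasp_force: 0.0
[511 306] [454 448]
66 (array([ 0.43944637, -0.35950622,  0.        , 10.16959066]), {'top': np.float64(0.025306638910998182), 'side': np.float64(0.03495880245184525)})
66 (array([ 0.4395739 , -0.35879506,  0.        , 10.19836849]), {'top': np.float64(0.018918753443947837)})
66 (array([ 0.43765407, -0.36029353,  0.        , 10.63568077]), {'side': np.float64(0.022817803161207007)})
70 (array([ 0.43938926, -0.35940555,  0.        , 10.25293281]), {'top': np.float64(0.020394124549832072), 'side': np.float64(0.035422615907892106)})
70 (array([ 0.43958497, -0.35886198,  0.        , 10.12386784]), {'top': np.float64(0.014344676890705297)})
70 (array([ 0.43765407, -0.36029353,  0.        , 10.63568077]), {'side': np.float64(0.022817803161207007)})
74 (array([ 0.4393243 , -0.35937061,  0.        , 10.16419359]), {'top': np.float64(0.01787790115043893), 'side': np.float64(0.03570454173411666)})
74 (array([ 0.43948258, -0.35899646,  0.        , 10.12465142]), {'top': np.float64(0.012887321120776046)})
74 (array([ 0.43765407, -0.36029353,  0.        , 10.63568077]), {'side': np.float64(0.022817803161207007)})Traceback (most recent call last):
  File "<stdin>", line 10, in <module>
    return _nx.concatenate(arrs, 1, dtype=dtype, casting=casting)
           ~~~~~~~~~~~~~~~^^^^^^^^^^^^^^^^^^^^^^^^^^^^^^^^^^^^^^^
ValueError: all the input array dimensions except for the concatenation axis must match exactly, but along dimension 0, the array at index 0 has size 100 and the array at index 1 has size 92
```

```bash
python3 rel.py .4379 -.3596 .0197 9.86;python3 steer.py '0.01 -0.04 0 0 0.087; 0.02 -0.08 0 0 0.087;0.03 -0.12 0 0 0.087;0.04 -0.16 0 0 0.087;0.05 -0.2 0 0 0.087;0.06 -0.24 0 0 0.087;0.07 -0.28 0 0 0.087;0.08 -0.31 0 0 0.087';python3 steer.py '0.005 -0.04 0 0 0.087;0.01 -0.08 0 0 0.087;0.01 -0.105 0.02 0 0.087;0.01 -0.11 0.05 0 0.087;0.01 -0.11 0.06 0 0.087;0.01 -0.11 0.06 0 0.087' ;python3 rel.py .4379 -.3596 .0197 9.86
```

```text
delta [ 0.0932 -0.4199  0.1175] turn 0.51 rows 10.7 | t 18.1 [0.454  0.0701 0.1377] [ 1.7992e+02 -1.0000e-02 -1.6963e+02] F [-0.03 -0.66  0.88] q7 88.3
time_s: 18.77
tool_pos: [0.4269, -0.2591, 0.1381]
tool_rot: [-179.9, -0.0, -170.3]
force: [0.9, 1.0, 1.1]
grip_width: 0.0867
grasp_force: 0.0
time_s: 19.27
tool_pos: [0.4345, -0.3637, 0.0747]
tool_rot: [179.7, -0.4, -170.2]
force: [-0.3, 0.0, 0.4]
grip_width: 0.087
grasp_force: 0.0
delta [-0.0044  0.0032  0.055 ] turn -0.1 rows 1.3 | t 19.2667 [ 0.4345 -0.3637  0.0747] [ 179.73   -0.36 -170.24] F [-0.28  0.02  0.43] q7 149.1
```

```bash
python3 steer.py '-0.001 0.003 0.02 0 0.087; -0.001 0.003 0.04 0 0.087;-0.001 0.003 0.05 0 0.087;-0.001 0.003 0.054 0 0.087;-0.001 0.003 0.054 0 0.087;-0.001 0.003 0.054 0 0.087' ;python3 rel.py .4379 -.3596 .0197 9.86
```

```text
time_s: 19.77
tool_pos: [0.4387, -0.362, 0.0252]
tool_rot: [-180.0, 0.1, -170.1]
force: [0.3, -0.6, 0.3]
grip_width: 0.0871
grasp_force: 0.0
delta [0.0004 0.0025 0.0055] turn 0.01 rows 0.1 | t 19.7667 [ 0.4387 -0.362   0.0252] [-1.7996e+02  7.0000e-02 -1.7013e+02] F [ 0.31 -0.6   0.27] q7 150.9
```

```bash
python3 steer.py '0.0004 0.0025 0.003 0 0.087; 0.0004 0.0025 0.005 0 0.087; 0.0004 0.0025 0.005 0 0.087; 0.0004 0.0025 0.005 0 0.087' ;python3 rel.py .4379 -.3596 .0197 9.86; python3 steer.py '0 0 0 0 0.06; 0 0 0 0 0.06; 0 0 0 0 0.06; 0 0 0 0 0.06; 0 0 0 0 0.06; 0 0 0 0 0.06' 15;python3 rel.py .4379 -.3596 .0197 9.86
```

```text
time_s: 20.1
tool_pos: [0.4374, -0.3594, 0.0194]
tool_rot: [-180.0, 0.0, -170.1]
force: [0.0, -1.0, -0.2]
grip_width: 0.0871
grasp_force: 0.0
delta [-0.0004 -0.0003 -0.0003] turn -0.0 rows 0.0 | t 20.1 [ 0.4374 -0.3594  0.0194] [-1.7999e+02  3.0000e-02 -1.7014e+02] F [ 0.02 -1.   -0.2 ] q7 150.9
time_s: 20.6
tool_pos: [0.4373, -0.3595, 0.0191]
tool_rot: [-180.0, 0.0, -170.1]
force: [-0.5, -0.4, 0.1]
grip_width: 0.0638
grasp_force: 15.0
delta [-0.0006 -0.0002 -0.0006] turn -0.01 rows 0.0 | t 20.6 [ 0.4373 -0.3595  0.0191] [-180.      0.   -170.15] F [-0.52 -0.45  0.07] q7 150.9
```

```bash
python3 steer.py '0 0 -0.01 0 0.06; 0 0 -0.03 0 0.06; 0 0 -0.06 0 0.06;0 0 -0.085 0 0.06; 0 0 -0.09 0 0.06;0 0 -0.09 0 0.06';python3 rel.py .516 -.0243 .075 9.86
```

```text
time_s: 21.1
tool_pos: [0.4386, -0.3604, 0.1117]
tool_rot: [-179.9, 0.2, -170.1]
force: [0.1, 0.4, -1.5]
grip_width: 0.0639
grasp_force: 15.0
delta [-0.1337  0.318   0.0364] turn -0.01 rows 8.3 | t 21.1 [ 0.4386 -0.3604  0.1117] [-179.85    0.23 -170.15] F [ 0.13  0.44 -1.46] q7 146.6
```

```bash
python3 steer.py '-0.015 0.036 0 0 0.06; -0.03 0.072 0 0 0.06; -0.045 0.108 0 0 0.06; -0.06 0.144 0 0 0.06; -0.075 0.18 0 0 0.06; -0.09 0.216 0 0 0.06; -0.105 0.252 0 0 0.06; -0.12 0.285 0 0 0.06'; python3 steer.py '-0.01 0.025 0 0 0.06; -0.0137 0.033 0.01 0 0.06; -0.0137 0.033 0.025 0 0.06; -0.0137 0.033 0.033 0 0.06; -0.0137 0.033 0.033 0 0.06; -0.0137 0.033 0.033 0 0.06';python3 rel.py .516 -.0243 .07 9.86
```

```text
time_s: 21.77
tool_pos: [0.5056, -0.0554, 0.1079]
tool_rot: [179.9, -0.1, -170.1]
force: [0.8, -0.7, -0.5]
grip_width: 0.064
grasp_force: 15.0
time_s: 22.27
tool_pos: [0.5134, -0.0245, 0.0751]
tool_rot: [-180.0, -0.2, -170.3]
force: [0.9, 0.3, -0.1]
grip_width: 0.0638
grasp_force: 15.0
delta [-0.0026 -0.0003  0.0051] turn -0.11 rows 0.1 | t 22.2667 [ 0.5134 -0.0245  0.0751] [-1.7998e+02 -1.5000e-01 -1.7025e+02] F [ 0.95  0.35 -0.1 ] q7 104.8
```

```bash
python3 steer.py '-0.001 0 0.003 0 0.06; -0.001 0 0.005 0 0.06; -0.001 0 0.005 0 0.06; -0.001 0 0.005 0 0.06; -0.001 0 0.005 0 0.06';python3 rel.py .516 -.0243 .065 9.86
```

```text
time_s: 22.68
tool_pos: [0.5158, -0.0232, 0.0715]
tool_rot: [180.0, 0.0, -170.2]
force: [0.7, 0.3, -1.1]
grip_width: 0.0637
grasp_force: 15.0
delta [-0.     -0.0011  0.0065] turn -0.02 rows 0.2 | t 22.6833 [ 0.5158 -0.0232  0.0715] [ 1.8000e+02  4.0000e-02 -1.7016e+02] F [ 0.7   0.33 -1.05] q7 105.1
```

```bash
python3 steer.py '0 -0.0011 0.002 0 0.06; 0 -0.0011 0.004 0 0.06; 0 -0.0011 0.005 0 0.06; 0 -0.0011 0.005 0 0.06';python3 rel.py .516 -.0243 .065 9.86; python3 steer.py '0 0 0.001 0 0.06; 0 0 0.002 0 0.06;0 0 0.003 0 0.06; 0 0 0.003 0 0.06';python3 rel.py .516 -.0243 .0591 9.86
```

```text
time_s: 23.02
tool_pos: [0.5155, -0.0241, 0.0658]
tool_rot: [180.0, -0.0, -170.1]
force: [-0.2, 0.2, -0.1]
grip_width: 0.064
grasp_force: 15.0
delta [-0.0005 -0.0003  0.0008] turn -0.01 rows 0.0 | t 23.0167 [ 0.5155 -0.0241  0.0658] [ 1.7999e+02 -3.0000e-02 -1.7015e+02] F [-0.21  0.19 -0.06] q7 105.4
time_s: 23.35
tool_pos: [0.5157, -0.0241, 0.063]
tool_rot: [180.0, -0.0, -170.1]
force: [-0.7, -0.5, 0.1]
grip_width: 0.0637
grasp_force: 15.0
delta [-0.0002 -0.0002  0.0039] turn -0.0 rows 0.1 | t 23.35 [ 0.5157 -0.0241  0.063 ] [ 180.     -0.   -170.14] F [-0.73 -0.51  0.06] q7 105.6
```

Engaging freely; continue to home.

```bash
python3 steer.py '0 0 0.001 0 0.06; 0 0 0.002 0 0.06; 0 0 0.003 0 0.06; 0 0 0.003 0 0.06';python3 rel.py .516 -.0243 .0591 9.86; python3 steer.py '0 0 0.0005 0 0.06; 0 0 0.001 0 0.06;0 0 0.001 0 0.06';python3 rel.py .516 -.0243 .0591 9.86
```

```text
time_s: 23.68
tool_pos: [0.5157, -0.0241, 0.06]
tool_rot: [180.0, -0.0, -170.1]
force: [0.3, 0.2, -1.1]
grip_width: 0.0637
grasp_force: 15.0
delta [-0.0003 -0.0002  0.0009] turn -0.01 rows 0.0 | t 23.6833 [ 0.5157 -0.0241  0.06  ] [ 180.     -0.   -170.15] F [ 0.32  0.24 -1.08] q7 105.7
time_s: 23.93
tool_pos: [0.5158, -0.0241, 0.0591]
tool_rot: [180.0, 0.0, -170.1]
force: [0.7, 0.6, -0.1]
grip_width: 0.0636
grasp_force: 15.0
delta [-0.0002 -0.0002  0.    ] turn -0.01 rows 0.0 | t 23.9333 [ 0.5158 -0.0241  0.0591] [ 1.8000e+02  1.0000e-02 -1.7015e+02] F [ 0.72  0.58 -0.05] q7 105.7
```

```bash
python3 steer.py '0 0 0.0004 0 0.06; 0 0 0.0008 0 0.06;0 0 0.0008 0 0.06';python3 rel.py .516 -.0243 .0591 9.86
```

```text
time_s: 24.18
tool_pos: [0.5158, -0.0242, 0.0591]
tool_rot: [180.0, -0.0, -170.1]
force: [-1.9, -0.0, 6.2]
grip_width: 0.064
grasp_force: 15.0
delta [-0.0002 -0.0002 -0.    ] turn -0.01 rows 0.0 | t 24.1833 [ 0.5158 -0.0242  0.0591] [ 179.98   -0.   -170.15] F [-1.88 -0.03  6.18] q7 105.8
```

```bash
python3 steer.py '0 0 0 0 0.087; 0 0 0 0 0.087;0 0 0 0 0.087;0 0 -0.03 0 0.087;0 0 -0.07 0 0.087;0 0 -0.11 0 0.03;0 0 -0.145 0 0; 0 0 -0.15 0 0';python3 - <<'E'
from fit import *
import pickle
c=pickle.load(open('cams0.pkl','rb'));t=c['top'];s=c['side']
K=[ray(t,u,v,.004) for u,v in((327,234.5),(368.75,228.75),(337,299.5),(378.25,293.25))];m=np.mean(K,0)
e=np.array([np.cos(np.radians(9.9)),np.sin(np.radians(9.9)),0]);print('sides',np.linalg.norm(K[0]-K[2]),np.linalg.norm(K[0]-K[1]))
o=m-.009*e;o[2]=0;print('origin',o,'hinge',o+.064*e)
h=o+.064*e;h[2]=.0615;f=np.array([-e[1],e[0],0])
for a in(1.75,1.85,1.95,2.0):
    E=h+.1*np.array([-np.cos(a)*e[0],-np.cos(a)*e[1],np.sin(a)]);print(a,np.round(E,3),pr(t,np.array([E+.022*f,E-.022*f])).round(1).tolist(),pr(s,np.array([E+.022*f,E-.022*f])).round(1).tolist())
E
```

```text
time_s: 24.85
tool_pos: [0.5193, -0.0244, 0.215]
tool_rot: [-180.0, 0.6, -170.2]
force: [1.6, -0.6, 0.7]
grip_width: 0.0744
grasp_force: 0.0
sides 0.14077986229602407 0.090946321489346
origin [ 0.5152154  -0.02572197  0.        ] hinge [ 0.57826239 -0.01471851  0.        ]
1.75 [ 0.596 -0.012  0.16 ] [[341.4, 221.5], [364.4, 218.0]] [[359.8, 207.9], [379.8, 216.5]]
1.85 [ 0.605 -0.01   0.158] [[340.5, 216.7], [363.5, 213.2]] [[363.1, 207.1], [382.9, 215.6]]
1.95 [ 0.615 -0.008  0.154] [[339.7, 212.1], [362.5, 208.6]] [[366.1, 206.7], [385.9, 215.2]]
2.0 [ 0.619 -0.008  0.152] [[339.2, 209.9], [362.0, 206.4]] [[367.6, 206.8], [387.3, 215.2]]
```

```bash
python3 rel.py .6455 -.003 .21 9.9; python3 steer.py '-0.03 0 0 0 0; -0.06 0 0 0 0; -0.09 0 0 0 0; -0.12 0 0 0 0; -0.128 0 0 0 0; -0.128 0 0 0 0'; python3 rel.py .6455 -.003 .147 9.9
```

```text
delta [-0.1279 -0.0005  0.0065] turn -0.06 rows 3.1 | t 24.85 [ 0.5193 -0.0244  0.215 ] [-179.99    0.64 -170.16] F [ 1.6  -0.56  0.69] q7 101.0
time_s: 25.35
tool_pos: [0.6431, -0.0014, 0.2066]
tool_rot: [-179.9, -0.1, -170.1]
force: [-0.7, -0.4, -0.3]
grip_width: 0.0351
grasp_force: 0.0
delta [-0.0022 -0.0019  0.0596] turn 0.03 rows 1.4 | t 25.35 [ 0.6431 -0.0014  0.2066] [-1.7994e+02 -9.0000e-02 -1.7007e+02] F [-0.69 -0.4  -0.26] q7 104.8
```

```bash
python3 steer.py '-0.002 0 0.02 0 0; -0.002 0 0.04 0 0; -0.002 0 0.055 0 0; -0.002 0 0.06 0 0; -0.002 0 0.06 0 0; -0.002 0 0.06 0 0'; python3 rel.py .6455 -.003 .147 9.9
```

```text
time_s: 25.85
tool_pos: [0.6435, -0.0022, 0.149]
tool_rot: [180.0, 0.0, -170.2]
force: [0.3, -0.1, 0.4]
grip_width: 0.0017
grasp_force: 0.0
delta [-0.0018 -0.0012  0.002 ] turn -0.07 rows 0.1 | t 25.85 [ 0.6435 -0.0022  0.149 ] [ 1.7999e+02  2.0000e-02 -1.7017e+02] F [ 0.26 -0.14  0.44] q7 105.7
```

```bash
python3 steer.py '0.012 -0.001 0 0 0; 0.024 -0.001 -0.001 0 0; 0.034 -0.001 -0.002 0 0; 0.044 -0.001 -0.0035 0 0; 0.054 -0.001 -0.0045 0 0; 0.064 -0.001 -0.004 0 0; 0.0735 -0.001 -0.0025 0 0; 0.083 -0.001 0.0005 0 0'
```

```text
time_s: 26.52
tool_pos: [0.5616, -0.0175, 0.1482]
tool_rot: [-180.0, 0.1, -170.1]
force: [1.9, -0.9, -0.3]
grip_width: 0.0006
grasp_force: 0.7
```

```bash
python3 steer.py '0.009 0 0.004 0 0; 0.0176 0 0.0097 0 0; 0.0246 0 0.0155 0 0; 0.0317 0 0.0233 0 0; 0.037 0 0.031 0 0; 0.042 0 0.04 0 0; 0.045 0 0.0487 0 0; 0.047 0 0.0576 0 0'; python3 steer.py '0.001 0 0.004 0 0; 0.001 0 0.008 0 0; 0.001 0 0.01 0 0; 0.001 0 0.01 0 0'
```

```text
time_s: 27.18
tool_pos: [0.5153, -0.0251, 0.0892]
tool_rot: [180.0, -0.0, -170.1]
force: [0.1, 1.0, 1.2]
grip_width: 0.0004
grasp_force: 0.5
time_s: 27.52
tool_pos: [0.5142, -0.0254, 0.0808]
tool_rot: [180.0, -0.2, -170.2]
force: [-4.8, 0.7, 9.2]
grip_width: 0.0005
grasp_force: 4.4
```

```bash
python3 steer.py '0 0 0.0005 0 0; 0 0 0.001 0 0; 0 0 0.001 0 0'; python3 steer.py '0 0 -0.02 0 0; 0 0 -0.06 0 0; 0 0 -0.1 0 0;0 0.04 -0.12 0 0;0 0.08 -0.12 0 0;0 0.12 -0.12 0 0;0 0.16 -0.12 0 0;0 0.2 -0.12 0 0'; python3 steer.py '0 0.03 0 0 0;0 0.05 0 0 0;0 0.05 0 0 0'
python3 - <<'E'
from cell import env
import cv2,numpy as np
s=env.read_camera('side')['color'];t=env.read_camera('top')['color']
a=np.hstack([cv2.resize(t[200:305,280:420],(400,300),interpolation=cv2.INTER_CUBIC)*1.8,cv2.resize(s[210:330,270:430],(400,300),interpolation=cv2.INTER_CUBIC)*1.2])
b=np.hstack([cv2.resize(t,(400,300))*1.8,cv2.resize(s,(400,300))*1.2])
cv2.imwrite('pics/fin.png',np.clip(np.vstack([a,b]),0,255).astype(np.uint8))
E
```

```text
time_s: 27.77
tool_pos: [0.5142, -0.0253, 0.0806]
tool_rot: [179.9, -0.1, -170.1]
force: [-7.1, -0.4, 15.3]
grip_width: 0.0003
grasp_force: 7.6
time_s: 28.43
tool_pos: [0.4802, 0.1737, 0.1996]
tool_rot: [180.0, 0.0, -170.2]
force: [1.4, -0.0, 0.2]
grip_width: 0.0005
grasp_force: 0.0
time_s: 28.68
tool_pos: [0.4703, 0.227, 0.1988]
tool_rot: [179.9, -0.0, -169.7]
force: [-0.1, 0.9, 0.0]
grip_width: 0.0001
grasp_force: 0.0
```

View pics/fin.png

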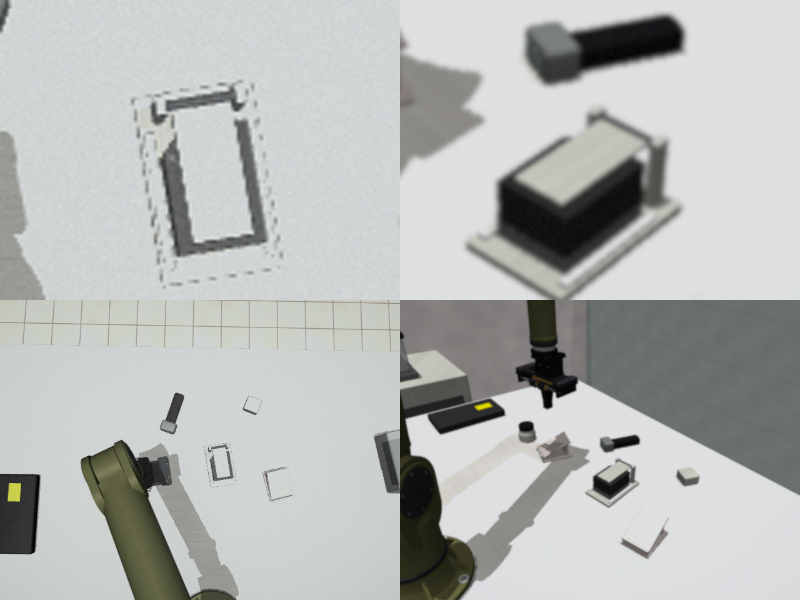

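The picture shows the stack seated with walls flush at (570,210) and the keeper level over it at (585,165). The jar, scanner and block are where they started.

```bash
python3 -c "
from cell import env
print(env.sign_off())"
```

```text
the job is handed in; nothing more can be done
None
```

The tray and then the lid are seated fully home on the saddle with cut corners matched, the keeper is folded down level against its stop, the jar, scanner and block were not touched, and the job was handed in at about 29 s.

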